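# Restock the canister caddy

### The arm

A 6-joint arm with a two-finger parallel gripper is mounted at the origin on the work surface. World frame = base frame: x ahead of the robot, y to its left, z up, the work surface at z = 0. Lengths are in m, angles in rad, forces in N, time in s.
With the tool pointing down it reaches from about 0.35 to 0.975 m from the base axis. Payload 4.9 kg.
Tool frame: the origin (TCP) lies at the very end of the fingers, on their centre line; the grasp point (between the pads) lies ctrl.hold_point_z behind it (ctrl.hold_point_z is the distance from the TCP to the grasp point, in m); z points along the fingers, y is the line along which they close (so a half turn about z gives the same grasp; the last joint's range is limited). The gripper opens to 85 mm and grips with 20 to 120 N. Pads are 22 mm wide; open, the fingers measure 114 mm over their backs; the gripper's body (76 mm by 85 mm) begins 54 mm behind the grasp point. The pads swing forward as they close: fully open they stand 13 mm farther back than shut.
Start: joints at [0.997, 0.053, 1.613, -0, 1.476, -0.119], TCP at [0.275, 0.561, 0.231] pointing down, gripper open.
Joint ranges: [-3.01, 3.01], [-1.01, 2.22], [0.06, 2.58], [-1.02, 4.17], [0.09, 2.62], [-3.14, 3.14]. Speed limits (rad/s): [2.57, 2.57, 3.14, 3.14, 3.14, 3.14].

### API

Orientations are given as a rotation vector (axis times angle).
In Python, from station import ctrl gives the robot as it stands. The module is installed in compiled form; this text tells all that it offers.
- The arm moves only by the tool jog_arm, never from a script. Its argument "deltas" is a list of rows, each a list of 3 entries, a list of its own where there are three numbers: the closure, from -1 (fully open) to 1 (shut), then the shift along the world's x, y, z scaled (see below), then the turn, a rotation vector about the world's x, y, z scaled (see below). A call has 1 to 12 rows; each row is the pose to reach, as a shift and turn from the pose commanded when the call began, turning the shorter way round; what a row does not reach only later rows make up. The controller multiplies each number of a shift by 0.4 m and each number of a turn by 180 degrees. A row lasts 1/12 s, in which the tool goes at most 41.7 mm and 7.16 degrees, less where a joint would pass 70% of its speed; a pose out of reach is approached as far as the arm can. A call with a number of a shift or a turn outside -1 to 1 is refused whole. A call with a gripper value outside its range is refused whole. The fingers move at their own pace and stop on an object; "squeeze" is the grip in N (left out, the last holds). Time passes only in rows, so rows that repeat a pose let the fingers close. It gives the time, the measured TCP pose, the force, the opening and the grip force at its end, in the units of the state.
- ctrl.get_obs(): the state, without advancing time (a new reading comes with each control period).
- ctrl.get_image(name): name is "side" or "top"; returns the picture (420x560x3 uint8, red, green, blue); there is no depth.
- ctrl.get_calibration(name): a dict with "K" (3x3 intrinsics, pixels), "dist_coeffs" ([k1, k2, p1, p2, k3] as OpenCV has them; the pictures are not rectified), "extrinsics" (4x4, takes a point from world to camera coordinates). Camera axes: x right, y down, z forward; pixel columns grow to the right and rows downward; lengths in m; the calibration is good to about 2 mm. A picture is of the moment at which its call begins. get_calibration takes no time and is no camera call.
- ctrl.finish_job(): hands the job in; it is judged then, once.
The state is a dict: "t": time; "q": joint angles; "dq": joint speeds; "effort": joint torques, N m; "tool_pos": TCP position; "tool_rot": TCP orientation; "contact_force": force on the tool from outside, world axes, zero at the start; "wrist_torque": the same for the moment, N m; "opening": finger opening in m; "grip_force": force on a finger pad.
Only numpy, scipy, OpenCV 4.12 (cv2) and the standard library are available. Lean on these libraries where they do the work, as an engineer would, in place of code of your own. Each camera call takes 0.05 s, during which the arm holds its last target. There are 200 camera calls.

### The job

Find the empty pockets of the wooden caddy and fill each with the spare canister of its shape from the board (the two square spares into the two empty square pockets, the oblong spare into the empty oblong pocket), kept upright, set in gently and sitting flat on the pocket floor. Leave the canisters already in the caddy where they are, and do not disturb the round jar, pepper mill, oil bottle, mug, stemmed glass or large canister.

Things in the scene. Friction and masses are not known exactly. Their poses are not given: they have to be found in the camera images.
- caddy: Fixed wooden block, 238 x 238 mm, 40 mm high, with eight pockets 30 mm deep (floors 10 mm above the table, 4 mm chamfers) in three rows along its y: three square, two oblong, three square. On the robot's left or right, turned up to 0.2 rad. Origin: centre of the underside; x, y along its sides.
- square_pocket_1 (a point): Centre of the floor of a square pocket, 65 x 65 mm, 30 mm deep, at x -75, y -75 mm in the caddy's frame (axes as the caddy's).
- square_pocket_2 (a point): Centre of the floor of a square pocket, 65 x 65 mm, 30 mm deep, at x -75, y +0 mm in the caddy's frame (axes as the caddy's).
- square_pocket_3 (a point): Centre of the floor of a square pocket, 65 x 65 mm, 30 mm deep, at x -75, y +75 mm in the caddy's frame (axes as the caddy's).
- square_pocket_4 (a point): Centre of the floor of a square pocket, 65 x 65 mm, 30 mm deep, at x +75, y -75 mm in the caddy's frame (axes as the caddy's).
- square_pocket_5 (a point): Centre of the floor of a square pocket, 65 x 65 mm, 30 mm deep, at x +75, y +0 mm in the caddy's frame (axes as the caddy's).
- square_pocket_6 (a point): Centre of the floor of a square pocket, 65 x 65 mm, 30 mm deep, at x +75, y +75 mm in the caddy's frame (axes as the caddy's).
- long_pocket_1 (a point): Centre of the floor of an oblong pocket, 65 mm along the caddy's x and 103 mm along its y, 30 mm deep, at x 0, y -56.5 mm in the caddy's frame.
- long_pocket_2 (a point): Centre of the floor of an oblong pocket, 65 mm along the caddy's x and 103 mm along its y, 30 mm deep, at x 0, y +56.5 mm in the caddy's frame.
- square_1: Square smoked-glass canister 60 x 60 mm, flat wooden lid 75 mm above the underside, on it a dark wooden grip block 24 x 24 mm, 28 mm tall. Origin: centre of the underside; z up, x, y square to the sides; quarter turns are alike. 0.22 to 0.45 kg. Already in one of the caddy's pockets at the start; which one varies. Leave it there.
- square_2: Square smoked-glass canister 60 x 60 mm, flat wooden lid 75 mm above the underside, on it a dark wooden grip block 24 x 24 mm, 28 mm tall. Origin: centre of the underside; z up, x, y square to the sides; quarter turns are alike. 0.22 to 0.45 kg. Already in one of the caddy's pockets at the start; which one varies. Leave it there.
- square_3: Square smoked-glass canister 60 x 60 mm, flat wooden lid 75 mm above the underside, on it a dark wooden grip block 24 x 24 mm, 28 mm tall. Origin: centre of the underside; z up, x, y square to the sides; quarter turns are alike. 0.22 to 0.45 kg. Already in one of the caddy's pockets at the start; which one varies. Leave it there.
- square_4: Square smoked-glass canister 60 x 60 mm, flat wooden lid 75 mm above the underside, on it a dark wooden grip block 24 x 24 mm, 28 mm tall. Origin: centre of the underside; z up, x, y square to the sides; quarter turns are alike. 0.22 to 0.45 kg. Already in one of the caddy's pockets at the start; which one varies. Leave it there.
- long_1: Oblong smoked-glass canister, 98 mm along x, 60 mm along y, flat wooden lid 75 mm above the underside, on it a dark wooden grip bar 50 mm along x, 24 mm along y, 28 mm tall. Origin: centre of the underside, z up. 0.3 to 0.6 kg. Already in one of the caddy's pockets at the start; which one varies. Leave it there.
- square_5: Square smoked-glass canister 60 x 60 mm, flat wooden lid 75 mm above the underside, on it a dark wooden grip block 24 x 24 mm, 28 mm tall. Origin: centre of the underside; z up, x, y square to the sides; quarter turns are alike. 0.22 to 0.45 kg. A spare: stands upright on the board at the start, in any of four spots, turned any way.
- square_6: Square smoked-glass canister 60 x 60 mm, flat wooden lid 75 mm above the underside, on it a dark wooden grip block 24 x 24 mm, 28 mm tall. Origin: centre of the underside; z up, x, y square to the sides; quarter turns are alike. 0.22 to 0.45 kg. A spare: stands upright on the board at the start, in any of four spots, turned any way.
- long_2: Oblong smoked-glass canister, 98 mm along x, 60 mm along y, flat wooden lid 75 mm above the underside, on it a dark wooden grip bar 50 mm along x, 24 mm along y, 28 mm tall. Origin: centre of the underside, z up. 0.3 to 0.6 kg. A spare: stands upright on the board at the start, in any of four spots, turned any way.
- board: Fixed flat stone serving board, 270 x 270 mm, 12 mm thick, beside the caddy on the other side of the robot's x axis; the spares, the round jar and the mill stand on it. Origin: centre of the underside.
- round_jar: Bystander: round smoked-glass jar, 68 mm in diameter, 83 mm tall, with a round knob 24 mm wide up to 108 mm. Stands on the board among the spares. Origin: centre of the underside, z up.
- mill: Bystander: slim dark wooden pepper mill, 40 mm in diameter, 140 mm tall, in the middle of the board between the spares. Origin: centre of the underside.
- oil_bottle: Bystander: tall green glass bottle, 50 mm in diameter, 250 mm tall, on the table between board and caddy. Origin: centre of the underside.
- mug: Bystander: white mug, 76 mm across plus its handle, 85 mm tall, on the table to the robot's left, outside the caddy or board. Origin: centre of the underside.
- goblet: Bystander: stemmed glass, 74 mm across, 175 mm tall, beyond the caddy or the board. Origin: centre of the underside.
- big_canister: Bystander: large square smoked-glass canister, 86 x 86 mm, 130 mm tall to the lid, grip to 158 mm, too big for any pocket, beyond the caddy or the board. Origin: centre of the underside.

How it is judged:
At the end, for the whole second after the job is handed in: Each spare stands released and at rest in a pocket of its own shape: centre within 6 mm of the pocket's centre, underside within 4 mm of the pocket floor, upright within 0.05 rad. The canisters that were in the caddy are within 12 mm of where they were, and the six bystanders within 30 mm ((horizontal distance between square_5 and square_pocket_1 below 0.006 m or horizontal distance between square_5 and square_pocket_2 below 0.006 m or horizontal distance between square_5 and square_pocket_3 below 0.006 m or horizontal distance between square_5 and square_pocket_4 below 0.006 m or horizontal distance between square_5 and square_pocket_5 below 0.006 m or horizontal distance between square_5 and square_pocket_6 below 0.006 m) and z of each of square_5, square_6, long_2 in the frame of caddy below 0.014 m and angle between each of square_5, square_6, long_2's own z axis and vertical below 0.05 rad and linear speed of each of square_5, square_6, long_2 below 0.02 m/s and (horizontal distance between square_6 and square_pocket_1 below 0.006 m or horizontal distance between square_6 and square_pocket_2 below 0.006 m or horizontal distance between square_6 and square_pocket_3 below 0.006 m or horizontal distance between square_6 and square_pocket_4 below 0.006 m or horizontal distance between square_6 and square_pocket_5 below 0.006 m or horizontal distance between square_6 and square_pocket_6 below 0.006 m) and (horizontal distance between long_2 and long_pocket_1 below 0.006 m or horizontal distance between long_2 and long_pocket_2 below 0.006 m) and distance of each of square_1, square_2, square_3, square_4, long_1 from where it was at the start of the episode below 0.012 m and distance of each of round_jar, mill, oil_bottle, mug, goblet, big_canister from where it was at the start of the episode below 0.03 m); the robot touches nothing.
It fails at once if a canister that was already in the caddy is shifted or pulled out (distance of any of square_1, square_2, square_3, square_4, long_1 from where it was at the start of the episode above 0.015 m).
It fails at once if a bystander is moved by more than 30 mm or knocked over (distance of any of round_jar, mill, oil_bottle, mug, goblet, big_canister from where it was at the start of the episode above 0.03 m or angle between any of round_jar, mill, oil_bottle, mug, goblet, big_canister's own z axis and vertical above 0.35 rad).
It fails at once if a spare canister is dropped or thrust into the caddy: faster than 0.35 m/s (a free fall of 6 mm) with its underside below the rims ((horizontal distance between square_5 and caddy below 0.17 m and z of square_5 in the frame of caddy below 0.04 m and linear speed of square_5 above 0.35 m/s) or (horizontal distance between square_6 and caddy below 0.17 m and z of square_6 in the frame of caddy below 0.04 m and linear speed of square_6 above 0.35 m/s) or (horizontal distance between long_2 and caddy below 0.17 m and z of long_2 in the frame of caddy below 0.04 m and linear speed of long_2 above 0.35 m/s)).
It fails at once if a spare canister is tipped far over (angle between any of square_5, square_6, long_2's own z axis and vertical above 0.6 rad).
It also fails if it takes over 72 s, if anything falls off the work surface, if the arm or the gripper's body presses on something with over 40 N, if the wrist force passes 120 N, or if a joint passes its speed limit or range.

## Working session

There is one attempt and no reset: what is moved stays moved. The work goes in short steps, Python scripts to look and compute and a tool call to move; the robot and the scene stay as the last step left them, time stands still between calls to the robot, and variables do not carry over. Pictures are saved under pics/ and viewed, at most 12 in all, crops included, and the job is handed in when it is done.

Besides the shell and the picture viewer there is one more tool, called as a command line: name --argument value ..., lists and objects as JSON in quotes. jog_arm: Moves the arm, as the interface text tells. Its arguments: {"type":"object","properties":{"deltas":{"type":"array","items":{"type":"array"}},"squeeze":{"type":"number"}},"required":["deltas"]}

```bash
mkdir -p pics; python3 - <<'E'
from station import ctrl
import cv2,numpy as np
np.set_printoptions(precision=4,suppress=True)
for n in("side","top"):
    im=ctrl.get_image(n); cv2.imwrite(f"pics/{n}0.png",im[:,:,::-1])
    c=ctrl.get_calibration(n); print(n,c["K"],c["dist_coeffs"],c["extrinsics"])
print(ctrl.get_obs(),ctrl.hold_point_z)
E
```

```text
side [[479.5872   0.     270.3262]
 [  0.     479.5872 207.8232]
 [  0.       0.       1.    ]] [-0.0483  0.      0.      0.      0.    ] [[ 0.9573 -0.2888  0.015  -0.5468]
 [-0.2073 -0.7213 -0.6608  0.2039]
 [ 0.2017  0.6295 -0.7504  0.995 ]
 [ 0.      0.      0.      1.    ]]
top [[398.7548   0.     279.3115]
 [  0.     398.7548 218.6302]
 [  0.       0.       1.    ]] [-0.1003  0.      0.      0.      0.    ] [[ 0.0284 -0.9996  0.0017  0.0478]
 [-0.9887 -0.0283 -0.1472  0.5997]
 [ 0.1471  0.0025 -0.9891  0.9034]
 [ 0.      0.      0.      1.    ]]
{'t': 0.1, 'q': array([ 0.997 ,  0.0533,  1.6142, -0.    ,  1.476 , -0.119 ]), 'dq': array([ 0.0024, -0.0006, -0.0034,  0.0023,  0.0008, -0.    ]), 'effort': array([  0.0009, -39.4898, -37.1366,  -0.0001,   0.0038,  -0.    ]), 'tool_pos': array([0.2742, 0.561 , 0.2302]), 'tool_rot': array([-0.7082, -3.0601,  0.0028]), 'contact_force': array([-0.2425, -0.0547,  0.2232]), 'wrist_torque': array([-0.0105,  0.0227,  0.0009]), 'grip_force': 0.0, 'opening': 0.08551681251905414} 0.0187
```

View pics/top0.png

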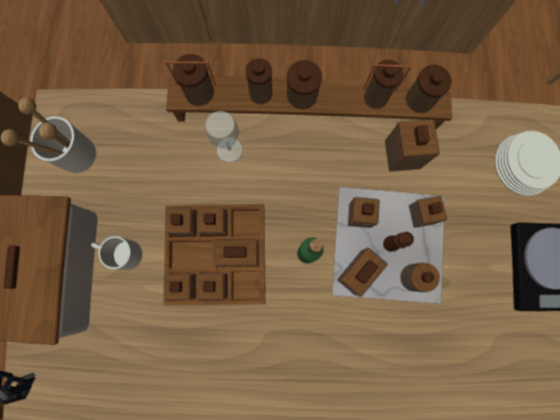

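View pics/side0.png

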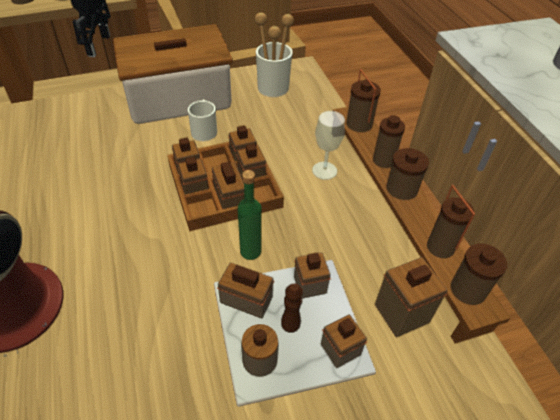

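The top view shows the caddy at px (164–266, 205–304). The empty pockets are square at (248,223), square at (248,287), and oblong at (190,255). On the board, the square spares are at (365,212) and (431,210), the oblong at (364,272), the jar at (424,277) and the mill at (395,242). The side view shows the same layout.

```bash
python3 - <<'E'
import cv2,numpy as np
t=cv2.imread("pics/top0.png");s=cv2.imread("pics/side0.png")
def crop(im,x,y,w,h,k):
    c=cv2.resize(im[y:y+h,x:x+w],None,fx=k,fy=k,interpolation=cv2.INTER_CUBIC)
    c=cv2.convertScaleAbs(c,alpha=1.7,beta=15)
    for i in range(0,w,10):
        cv2.line(c,(i*k,0),(i*k,8 if i%50 else 16),(0,255,255),1)
        if i%20==0: cv2.putText(c,str(x+i),(i*k,16),0,.35,(0,255,255),1)
    for i in range(0,h,10):
        cv2.line(c,(0,i*k),(8,i*k),(0,255,255),1)
        if i%20==0: cv2.putText(c,str(y+i),(8,i*k+5),0,.35,(0,255,255),1)
    return c
cv2.imwrite("pics/c1.png",np.hstack([crop(t,155,195,115,120,5)[:,:],]))
cv2.imwrite("pics/c2.png",crop(t,330,185,120,120,5))
cv2.imwrite("pics/c3.png",crop(s,210,245,160,150,4))
cv2.imwrite("pics/c4.png",crop(s,160,115,130,115,5))
E
```

```text
(no output)
```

View pics/c1.png

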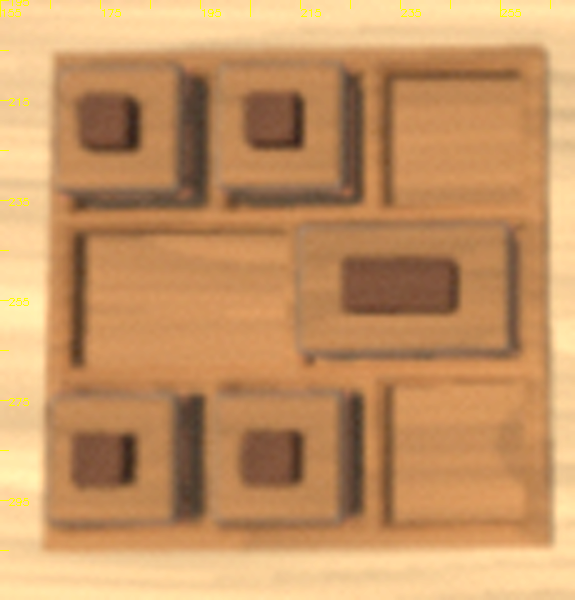

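View pics/c2.png

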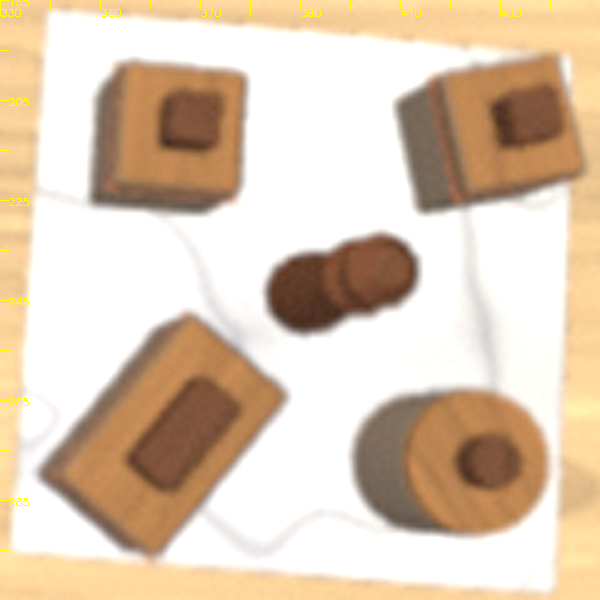

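View pics/c3.png

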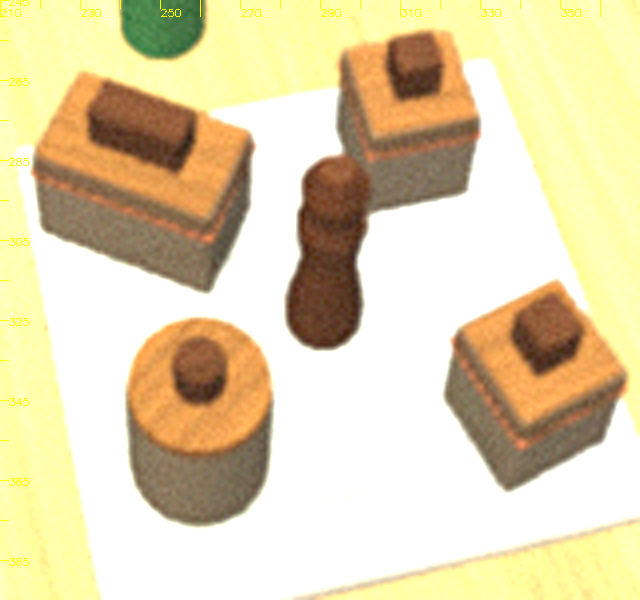

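View pics/c4.png

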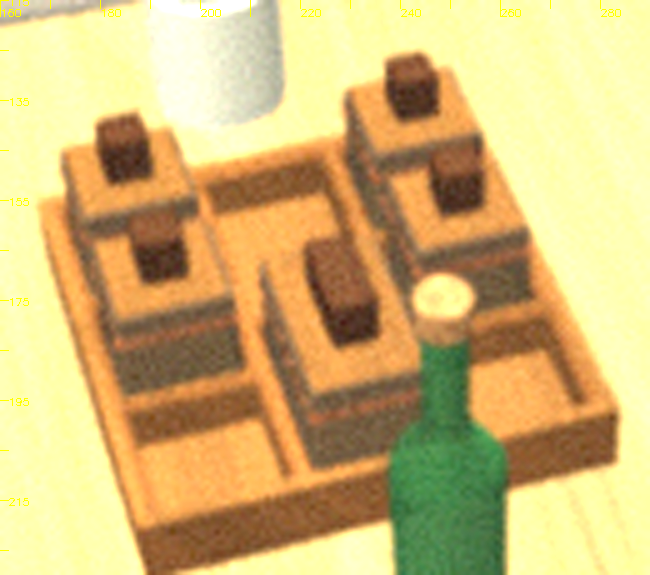

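The top crop gives the caddy rim corners near crop px (55,52), (545,48), (550,545) and (44,547), at scale 5 and offset (155,195). The lids and their grips are clear in both views. Next I segment the lids by colour and triangulate.

```bash
cat > h.py <<'E'
import cv2,numpy as np
from station import ctrl
np.set_printoptions(precision=4,suppress=True)
CAL={n:ctrl.get_calibration(n) for n in("side","top")}
def norm(n,uv):
    c=CAL[n]; return cv2.undistortPoints(np.array(uv,float).reshape(-1,1,2),np.array(c["K"]),np.array(c["dist_coeffs"]))[:,0]
def tri(ut,us):
    P=[np.array(CAL[n]["extrinsics"])[:3] for n in("top","side")]
    X=cv2.triangulatePoints(P[0],P[1],norm("top",ut).T,norm("side",us).T); return (X[:3]/X[3]).T
def plane(n,uv,z):
    E=np.array(CAL[n]["extrinsics"]); R,t=E[:3,:3],E[:3,3]; C=-R.T@t
    d=np.c_[norm(n,uv),np.ones(len(np.atleast_2d(uv)))]@R
    return C+d*((z-C[2])/d[:,2])[:,None]
def proj(n,X):
    c=CAL[n];E=np.array(c["extrinsics"])
    return cv2.projectPoints(np.array(X,float).reshape(-1,1,3),cv2.Rodrigues(E[:3,:3])[0],E[:3,3],np.array(c["K"]),np.array(c["dist_coeffs"]))[0][:,0]
def cp(p,k,x,y): return (np.array(p,float)+.5)/k-.5+np.array([x,y])
E
cat > m.py <<'E'
from h import *
C={"top":lambda p:cp(p,5,330,185),"side":lambda p:cp(p,4,210,245)}
f={"top":"pics/top0.png","side":"pics/side0.png"}
hand={"long":([(187,315),(287,397),(152,553),(50,470)],[(85,72),(253,145),(210,220),(35,158)]),
"A":([(122,62),(245,73),(240,192),(118,185)],[(342,55),(450,32),(478,122),(374,137)]),
"B":([(438,78),(556,57),(583,172),(466,193)],[(458,330),(557,282),(625,372),(525,428)])}
# corner correspondences: order in side for each
side_order={"long":None}
for k,(a,b) in hand.items():
    best=None
    for r in range(4):
      for fl in(1,-1):
        X=tri(C["top"](a),C["side"](np.roll(np.array(b)[::fl],r,0)))
        e=np.ptp(X[:,2])
        if best is None or e<best[0]: best=(e,X)
    X=best[1]; print(k,"zs",X[:,2],"c",X.mean(0))
    for n,pts in(("top",a),("side",b)):
        Y=plane(n,C[n](pts),.087); 
        e=np.diff(np.r_[Y,Y[:1]],axis=0)[:,:2]; L=np.linalg.norm(e,axis=1)
        print("  ",n,"c",Y.mean(0)[:2],"L",L*1e3,"ang",np.degrees(np.arctan2(e[:,1],e[:,0])))
# caddy
ct=cp([(55,52),(545,48),(550,545),(44,547)],5,155,195)
Y=plane("top",ct,.04);e=np.diff(np.r_[Y,Y[:1]],axis=0)[:,:2]
print("caddy top",Y[:,:2].ravel(),"c",Y.mean(0),np.linalg.norm(e,axis=1)*1e3,np.degrees(np.arctan2(e[:,1],e[:,0])))
cs=cp([(42,205),(617,412),(150,527)],5,160,115)
print("tri",tri(ct[[3,1,2]],cs))
Y=plane("side",cs,.04);print("side c",(Y[0]+Y[1])/2,np.linalg.norm(np.diff(Y,axis=0),axis=1))
# canister lids in caddy, z=.085
L={"s(+,+)":[(58,63),(180,66),(178,188),(62,188)],"s(+,0)":[(217,64),(344,67),(342,188),(217,187)],
"s(-,+)":[(50,395),(176,397),(174,522),(50,522)],"s(-,0)":[(212,393),(340,396),(340,523),(212,520)],"l":[(299,224),(513,227),(513,353),(299,353)]}
N={"s(+,+)":(75,75),"s(+,0)":(75,0),"s(-,+)":(-75,75),"s(-,0)":(-75,0),"l":(0,-56.5)}
P=np.array([plane("top",cp(v,5,155,195),.085).mean(0)[:2] for v in L.values()]);Q=np.array(list(N.values()))/1e3
# pocket rim corners
q=Q-Q.mean(0);p=P-P.mean(0);th=np.arctan2((q[:,0]*p[:,1]-q[:,1]*p[:,0]).sum(),(q*p).sum())
R=np.array([[np.cos(th),-np.sin(th)],[np.sin(th),np.cos(th)]]);c=P.mean(0)-R@Q.mean(0)
print("lids fit c",c,"deg",np.degrees(th),"res mm",(P-(Q@R.T+c))*1e3)
# floor corners of empty pockets z=.01 (top view)
for nm,v in{"sq(+,-)":[(393,78),(521,78),(526,203),(391,203)],"sq(-,-)":[(393,383),(524,385),(527,522),(391,522)]}.items():
    Y=plane("top",cp(v,5,155,195),.01);print(nm,Y.mean(0)[:2],Y[:,:2].ravel())
# bystanders
print("bottle base",plane("side",[(250,250)],.0),"cap tri",tri([(316,245)],[cp((443,300),5,160,115)]))
print("mill top tri",tri(C["top"]([(378,270)]),C["side"]([(337,172)])))
E
python3 m.py
```

```text
long zs [0.0706 0.0842 0.0794 0.0756] c [ 0.4793 -0.1292  0.0775]
   top c [ 0.4781 -0.1271] L [57.9529 93.3553 58.2085 93.8414] ang [-128.2264  139.1652   52.2409  -40.9764]
   side c [ 0.4788 -0.1354] L [95.0156 47.1772 92.3349 55.6387] ang [ -43.4449 -132.802   141.7427   50.2528]
A zs [0.0798 0.0811 0.0854 0.0797] c [ 0.6185 -0.1339  0.0815]
   top c [ 0.6171 -0.1327] L [57.1729 55.4521 56.1065 57.1566] ang [-93.3954 177.0715  88.326   -1.848 ]
   side c [ 0.6171 -0.1374] L [58.344  56.0675 53.0992 51.346 ] ang [ -1.8431 -96.4212 173.2394  89.2338]
B zs [0.0776 0.0843 0.0832 0.08  ] c [ 0.625  -0.2896  0.0813]
   top c [ 0.6231 -0.2873] L [58.0336 55.0074 57.1349 54.7287] ang [ -78.2546 -168.3978  101.4608   12.5431]
   side c [ 0.624  -0.2922] L [54.3593 52.5915 55.2009 54.5674] ang [  10.4863  -76.9048 -167.4298  102.1548]
caddy top [0.6242 0.3407 0.6327 0.1035 0.3982 0.0933 0.3888 0.3306] c [0.511  0.2171 0.04  ] [237.3655 234.7665 237.432  235.6121] [ -87.9521 -177.5151   92.252     2.4676]
tri [[0.3889 0.3331 0.0312]
 [0.6337 0.1037 0.0362]
 [0.4009 0.093  0.0385]]
side c [0.511  0.2117 0.04  ] [0.3298 0.2292]
lids fit c [0.5103 0.2176] deg 2.205028246720434 res mm [[ 0.4438 -0.2695]
 [-0.4369  0.7478]
 [-0.1165 -0.5454]
 [ 0.0806  0.7288]
 [ 0.029  -0.6618]]
sq(+,-) [0.5909 0.1462] [0.6211 0.1796 0.6228 0.1162 0.5609 0.1115 0.5589 0.1777]
sq(-,-) [0.4388 0.1398] [0.4713 0.1729 0.4723 0.1094 0.4068 0.1057 0.4047 0.1711]
bottle base [[ 0.5221 -0.0014  0.    ]] cap tri [[ 0.5213 -0.005   0.2461]]
mill top tri [[ 0.5498 -0.2061  0.1412]]
```

The two views agree. They give the caddy centre at about (0.511, 0.217) with yaw 2.3°, and triangulated heights about 5 mm below nominal for everything, caddy included. I go for the oblong spare first, passing above the bottle.

jog_arm --deltas '[[-0.2,[0,0,0.1],[0,0,0]],[-0.2,[0,0,0.2],[0,0,0]],[-0.2,[0,0,0.3],[0,0,0]],[-0.2,[0.03,-0.09,0.375],[0,0,-0.03]],[-0.2,[0.06,-0.19,0.375],[0,0,-0.06]],[-0.2,[0.09,-0.28,0.375],[0,0,-0.08]],[-0.2,[0.12,-0.38,0.375],[0,0,-0.08]],[-0.2,[0.15,-0.47,0.375],[0,0,-0.08]],[-0.2,[0.18,-0.57,0.375],[0,0,-0.08]],[-0.2,[0.2,-0.66,0.375],[0,0,-0.08]],[-0.2,[0.23,-0.76,0.375],[0,0,-0.08]],[-0.2,[0.25,-0.85,0.375],[0,0,-0.08]]]' --squeeze 40

```text
t: 1.1
tool_pos: [0.3745, 0.2194, 0.3808]
tool_rot: [1.086, 2.948, -0.001]
contact_force: [0.1, -0.0, -0.2]
opening: 0.0514
grip_force: 0.0
```

jog_arm --deltas '[[-0.2,[0.03,-0.1,0],[0,0,0]],[-0.2,[0.06,-0.2,0],[0,0,0]],[-0.2,[0.09,-0.3,0],[0,0,0]],[-0.2,[0.12,-0.4,0],[0,0,0]],[-0.2,[0.15,-0.5,0],[0,0,0]],[-0.2,[0.18,-0.6,0],[0,0,0]],[-0.2,[0.21,-0.7,0],[0,0,0]],[-0.2,[0.24,-0.8,-0.05],[0,0,0]],[-0.2,[0.26,-0.875,-0.15],[0,0,0]],[-0.2,[0.26,-0.875,-0.25],[0,0,0]],[-0.2,[0.26,-0.875,-0.35],[0,0,0]],[-0.2,[0.26,-0.875,-0.45],[0,0,0]]]'

```text
t: 2.1
tool_pos: [0.4782, -0.1295, 0.2053]
tool_rot: [1.089, 2.947, -0.0]
contact_force: [0.1, -0.2, -0.2]
opening: 0.0517
grip_force: 0.0
```

```bash
python3 -c "
from h import *
o=ctrl.get_obs();print(o['tool_pos'],o['tool_rot'],o['q'])"
```

```text
[ 0.4782 -0.1295  0.2053] [ 1.0891  2.9467 -0.0001] [-0.4147 -0.248   1.9362 -0.      1.4532 -1.2774]
```

jog_arm --deltas '[[-0.2,[0,0,-0.07],[0,0,0]],[-0.2,[0,0,-0.14],[0,0,0]],[-0.2,[0,0,-0.2],[0,0,0]],[-0.2,[0,0,-0.24],[0,0,0]],[-0.2,[0,0,-0.27],[0,0,0]],[-0.2,[0,0,-0.27],[0,0,0]],[1,[0,0,-0.27],[0,0,0]],[1,[0,0,-0.27],[0,0,0]],[1,[0,0,-0.27],[0,0,0]],[1,[0,0,-0.27],[0,0,0]],[1,[0,0,-0.27],[0,0,0]],[1,[0,0,-0.27],[0,0,0]]]'

```text
t: 3.1
tool_pos: [0.4795, -0.1291, 0.1011]
tool_rot: [1.085, 2.945, -0.001]
contact_force: [-1.1, -1.0, 5.4]
opening: 0.0227
grip_force: 43.6
```

```bash
python3 - <<'E'
from h import *
im=ctrl.get_image("side"); im2=ctrl.get_image("top")
o=ctrl.get_obs();print(o['t'],o['tool_pos'],o['tool_rot'],o['contact_force'],o['wrist_torque'],o['opening'],o['grip_force'])
a=cv2.resize(im[200:320,190:310],None,fx=3.3,fy=3.3,interpolation=cv2.INTER_CUBIC);b=cv2.resize(im2[190:310,310:430],None,fx=3.3,fy=3.3,interpolation=cv2.INTER_CUBIC)
cv2.imwrite("pics/g1.png",cv2.convertScaleAbs(np.hstack([a,b])[:,:,::-1],alpha=1.5,beta=15))
E
```

```text
3.2 [ 0.4795 -0.1291  0.1011] [ 1.0853  2.9453 -0.0009] [-1.0999 -1.2718  6.3724] [-0.0635  0.2913  0.0418] 0.02306595815358382 43.63070368766785
```

View pics/g1.png

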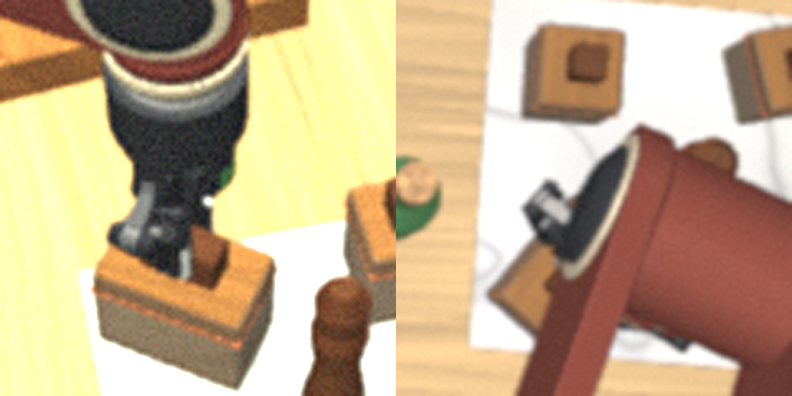

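The side crop shows the fingers on the oblong's grip bar with the tips at the lid, and the force reading shows they touch it lightly. I lift it.

jog_arm --deltas '[[1,[0,0,0.02],[0,0,0]],[1,[0,0,0.05],[0,0,0]],[1,[0,0,0.1],[0,0,0]],[1,[0,0,0.18],[0,0,0]],[1,[0,0,0.26],[0,0,0]],[1,[0,0,0.34],[0,0,0]],[1,[0,0,0.42],[0,0,0]],[1,[0,0,0.5],[0,0,0]],[1,[0,0,0.58],[0,0,0]],[1,[0,0,0.66],[0,0,0]],[1,[0,0,0.72],[0,0,0]],[1,[0,0,0.72],[0,0,0]]]'

```text
t: 4.2
tool_pos: [0.4797, -0.1289, 0.3942]
tool_rot: [1.082, 2.938, -0.001]
contact_force: [1.3, -1.6, -3.0]
opening: 0.0228
grip_force: 42.3
```

jog_arm --deltas '[[1,[0.01,0.05,0],[0,0,-0.02]],[1,[0.02,0.12,0],[0,0,-0.05]],[1,[0.03,0.2,0],[0,0,-0.08]],[1,[0.04,0.29,0],[0,0,-0.11]],[1,[0.05,0.38,0],[0,0,-0.14]],[1,[0.06,0.47,0],[0,0,-0.17]],[1,[0.06,0.56,0],[0,0,-0.2]],[1,[0.06,0.65,0],[0,0,-0.23]],[1,[0.07,0.74,0],[0,0,-0.26]],[1,[0.07,0.83,0],[0,0,-0.262]],[1,[0.07,0.92,0],[0,0,-0.262]],[1,[0.07,0.98,0],[0,0,-0.262]]]'

```text
t: 5.2
tool_pos: [0.505, 0.2664, 0.384]
tool_rot: [-2.17, -2.267, 0.005]
contact_force: [0.3, -0.7, -5.4]
opening: 0.023
grip_force: 42.0
```

jog_arm --deltas '[[1,[0,0.02,-0.05],[0,0,0]],[1,[0,0.02,-0.12],[0,0,0]],[1,[0,0.02,-0.2],[0,0,0]],[1,[0,0.02,-0.28],[0,0,0]],[1,[0,0.02,-0.34],[0,0,0]],[1,[0,0.02,-0.38],[0,0,0]],[1,[0,0.02,-0.4],[0,0,0]],[1,[0,0.02,-0.4],[0,0,0]],[1,[0,0.02,-0.4],[0,0,0]]]'

```text
t: 5.95
tool_pos: [0.506, 0.2713, 0.2266]
tool_rot: [-2.174, -2.267, 0.002]
contact_force: [0.6, -0.6, -4.6]
opening: 0.0227
grip_force: 42.1
```

```bash
python3 - <<'E'
from h import *
im=ctrl.get_image("side"); im2=ctrl.get_image("top")
cv2.imwrite("pics/side1.png",im[:,:,::-1]);cv2.imwrite("pics/top1.png",im2[:,:,::-1])
o=ctrl.get_obs();print(o['t'],o['tool_pos'],o['tool_rot'],o['contact_force'],o['wrist_torque'],o['opening'],o['grip_force'])
a=cv2.resize(im[50:250,140:300],None,fx=2.5,fy=3,interpolation=cv2.INTER_CUBIC);b=cv2.resize(im2[180:330,150:280],None,fx=3,fy=4,interpolation=cv2.INTER_CUBIC)
cv2.imwrite("pics/g2.png",cv2.convertScaleAbs(np.hstack([a,b])[:,:,::-1],alpha=1.5,beta=15))
E
```

```text
6.05 [0.5073 0.2718 0.2291] [2.174  2.2663 0.0039] [ 0.7121  0.3394 -4.8573] [ 0.0167 -0.0318 -0.0028] 0.022999030627516154 42.07382619380951
```

View pics/g2.png

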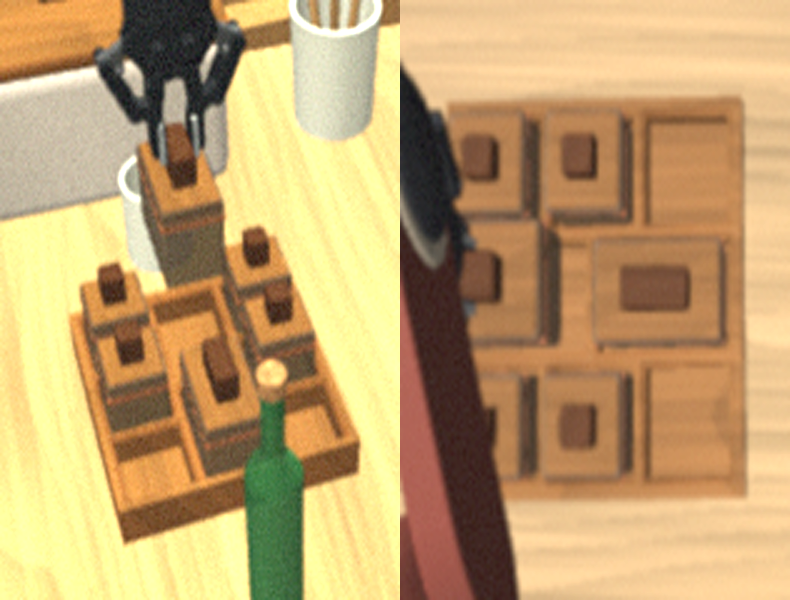

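The held oblong hangs upright above its pocket. Its lid corners are at crop px (540,223) and (537,340) in the top view, and (223,188) and (155,222) in the side view.

```bash
python3 - <<'E'
from h import *
T=[(46.7+150,235.75),(195.7,265)]
S=[(229.2,112.7),(202,124)]
print(tri(T,S)); print(plane("top",T,.215),plane("side",S,.215))
c=np.array([.5073,.2718]);th=np.radians(2.38);R=np.array([[np.cos(th),-np.sin(th)],[np.sin(th),np.cos(th)]])
print("expected if centred",[c+R@np.array(v) for v in((.0295,-.0485),(-.0295,-.0485))])
E
```

```text
[[0.5359 0.222  0.2216]
 [0.4766 0.2257 0.2002]]
[[0.5346 0.2236 0.215 ]
 [0.4781 0.2224 0.215 ]] [[0.5397 0.2304 0.215 ]
 [0.4723 0.2074 0.215 ]]
expected if centred [array([0.5388, 0.2246]), array([0.4798, 0.2221])]
```

jog_arm --deltas '[[1,[0.007,0.004,-0.04],[0,0,0]],[1,[0.007,0.004,-0.09],[0,0,0]],[1,[0.007,0.004,-0.14],[0,0,0]],[1,[0.007,0.004,-0.18],[0,0,0]],[1,[0.007,0.004,-0.21],[0,0,0]],[1,[0.007,0.004,-0.23],[0,0,0]],[1,[0.007,0.004,-0.23],[0,0,0]],[1,[0.007,0.004,-0.23],[0,0,0]]]'

```text
t: 6.72
tool_pos: [0.5098, 0.2733, 0.1362]
tool_rot: [2.175, 2.267, 0.001]
contact_force: [0.7, 0.3, -5.6]
opening: 0.0227
grip_force: 42.1
```

jog_arm --deltas '[[1,[0,0,-0.01],[0,0,0]],[1,[0,0,-0.02],[0,0,0]],[1,[0,0,-0.03],[0,0,0]],[1,[0,0,-0.04],[0,0,0]],[1,[0,0,-0.05],[0,0,0]],[1,[0,0,-0.05],[0,0,0]],[1,[0,0,-0.05],[0,0,0]]]'

```text
t: 7.3
tool_pos: [0.509, 0.273, 0.1148]
tool_rot: [-2.174, -2.267, 0.002]
contact_force: [-0.2, -0.5, -5.2]
opening: 0.0228
grip_force: 42.1
```

jog_arm --deltas '[[1,[0,0,-0.01],[0,0,0]],[1,[0,0,-0.02],[0,0,0]],[1,[0,0,-0.028],[0,0,0]],[1,[0,0,-0.034],[0,0,0]],[1,[0,0,-0.038],[0,0,0]],[1,[0,0,-0.038],[0,0,0]],[1,[0,0,-0.038],[0,0,0]]]'

```text
t: 7.88
tool_pos: [0.5094, 0.2731, 0.1002]
tool_rot: [2.175, 2.267, -0.0]
contact_force: [0.6, -0.2, -4.8]
opening: 0.0228
grip_force: 42.0
```

jog_arm --deltas '[[1,[0,0,-0.003],[0,0,0]],[1,[0,0,-0.005],[0,0,0]],[1,[0,0,-0.005],[0,0,0]],[1,[0,0,-0.005],[0,0,0]]]'

```text
t: 8.22
tool_pos: [0.5098, 0.2733, 0.0994]
tool_rot: [2.174, 2.267, 0.001]
contact_force: [-3.1, -1.3, 2.8]
opening: 0.0227
grip_force: 43.0
```

The force turned positive at the expected height, so the canister is on the floor. I release and rise.

jog_arm --deltas '[[-0.2,[0,0,0],[0,0,0]],[-0.2,[0,0,0],[0,0,0]],[-0.2,[0,0,0],[0,0,0]],[-0.2,[0,0,0],[0,0,0]],[-0.2,[0,0,0.05],[0,0,0]],[-0.2,[0,0,0.12],[0,0,0]],[-0.2,[0,0,0.22],[0,0,0]],[-0.2,[0,0,0.32],[0,0,0]],[-0.2,[0,0,0.42],[0,0,0]],[-0.2,[0,0,0.52],[0,0,0]],[-0.2,[0,0,0.62],[0,0,0]],[-0.2,[0,0,0.71],[0,0,0]]]'

```text
t: 9.22
tool_pos: [0.5094, 0.2731, 0.3854]
tool_rot: [2.174, 2.266, 0.004]
contact_force: [0.7, 0.9, 0.1]
opening: 0.0513
grip_force: 0.0
```

```bash
python3 -c "
from h import *
o=ctrl.get_obs();print(o['t'],o['tool_pos'],o['tool_rot'],o['opening'],o['contact_force'])"
```

```text
9.2167 [0.5094 0.2731 0.3854] [2.174  2.2664 0.0037] 0.05125600751238188 [0.7077 0.8677 0.0815]
```

jog_arm --deltas '[[-0.2,[0.02,-0.08,0],[0,0,-0.01]],[-0.2,[0.05,-0.18,0],[0,0,-0.027]],[-0.2,[0.08,-0.28,0],[0,0,-0.027]],[-0.2,[0.1,-0.37,0],[0,0,-0.027]],[-0.2,[0.13,-0.47,0],[0,0,-0.027]],[-0.2,[0.15,-0.57,0],[0,0,-0.027]],[-0.2,[0.18,-0.67,0],[0,0,-0.027]],[-0.2,[0.21,-0.77,0],[0,0,-0.027]],[-0.2,[0.24,-0.86,0],[0,0,-0.027]],[-0.2,[0.26,-0.95,0],[0,0,-0.027]],[-0.2,[0.274,-1,0],[0,0,-0.027]],[-0.2,[0.274,-1,0],[0,0,-0.027]]]'

```text
t: 10.22
tool_pos: [0.6194, -0.1312, 0.3811]
tool_rot: [2.275, 2.167, -0.002]
contact_force: [0.3, -0.2, 0.5]
opening: 0.0514
grip_force: 0.0
```

jog_arm --deltas '[[-0.2,[0,-0.016,-0.08],[0,0,0]],[-0.2,[0,-0.016,-0.18],[0,0,0]],[-0.2,[0,-0.016,-0.28],[0,0,0]],[-0.2,[0,-0.016,-0.38],[0,0,0]],[-0.2,[0,-0.016,-0.47],[0,0,0]],[-0.2,[0,-0.016,-0.55],[0,0,0]],[-0.2,[0,-0.016,-0.61],[0,0,0]],[-0.2,[0,-0.016,-0.65],[0,0,0]],[-0.2,[0,-0.016,-0.65],[0,0,0]],[-0.2,[0,-0.016,-0.65],[0,0,0]]]'

```text
t: 11.05
tool_pos: [0.6184, -0.1324, 0.1215]
tool_rot: [-2.267, -2.172, 0.001]
contact_force: [-0.5, 0.1, -0.2]
opening: 0.0515
grip_force: 0.0
```

jog_arm --deltas '[[-0.2,[0,-0.002,-0.02],[0,0,0]],[-0.2,[0,-0.002,-0.04],[0,0,0]],[-0.2,[0,-0.002,-0.048],[0,0,0]],[-0.2,[0,-0.002,-0.048],[0,0,0]],[1,[0,-0.002,-0.048],[0,0,0]],[1,[0,-0.002,-0.048],[0,0,0]],[1,[0,-0.002,-0.048],[0,0,0]],[1,[0,-0.002,-0.048],[0,0,0]],[1,[0,-0.002,-0.048],[0,0,0]],[1,[0,-0.002,-0.048],[0,0,0]]]'

```text
t: 11.88
tool_pos: [0.6192, -0.1343, 0.1037]
tool_rot: [2.268, 2.172, 0.0]
contact_force: [-1.5, -1.1, 2.4]
opening: 0.0224
grip_force: 41.6
```

jog_arm --deltas '[[1,[0,0,0.02],[0,0,0]],[1,[0,0,0.05],[0,0,0]],[1,[0,0,0.1],[0,0,0]],[1,[0,0,0.18],[0,0,0]],[1,[0,0,0.26],[0,0,0]],[1,[0,0,0.34],[0,0,0]],[1,[0,0,0.42],[0,0,0]],[1,[0,0,0.5],[0,0,0]],[1,[0,0,0.58],[0,0,0]],[1,[0,0,0.66],[0,0,0]],[1,[0,0,0.7],[0,0,0]],[1,[0,0,0.7],[0,0,0]]]'

```text
t: 12.88
tool_pos: [0.6202, -0.1344, 0.3899]
tool_rot: [2.262, 2.167, 0.007]
contact_force: [0.3, 0.3, -3.1]
opening: 0.023
grip_force: 40.8
```

```bash
python3 -c "
from h import *
o=ctrl.get_obs();print(o['t'],o['tool_pos'],o['tool_rot'],o['opening'],o['contact_force'])"
```

```text
12.8833 [ 0.6202 -0.1344  0.3899] [2.2624 2.1668 0.0075] 0.023004334334563073 [ 0.2605  0.3113 -3.0721]
```

jog_arm --deltas '[[1,[-0.01,0.05,0],[0,0,0.01]],[1,[-0.02,0.12,0],[0,0,0.02]],[1,[-0.03,0.21,0],[0,0,0.026]],[1,[-0.04,0.3,0],[0,0,0.026]],[1,[-0.05,0.39,0],[0,0,0.026]],[1,[-0.06,0.48,0],[0,0,0.026]],[1,[-0.07,0.56,0],[0,0,0.026]],[1,[-0.074,0.63,0],[0,0,0.026]],[1,[-0.074,0.68,0],[0,0,0.026]],[1,[-0.074,0.699,0],[0,0,0.026]],[1,[-0.074,0.699,0],[0,0,0.026]],[1,[-0.074,0.699,0],[0,0,0.026]]]'

```text
t: 13.88
tool_pos: [0.589, 0.145, 0.3815]
tool_rot: [-2.178, -2.263, 0.004]
contact_force: [0.3, -0.7, -4.1]
opening: 0.0228
grip_force: 40.8
```

jog_arm --deltas '[[1,[0,0,-0.06],[0,0,0]],[1,[0,0,-0.14],[0,0,0]],[1,[0,0,-0.22],[0,0,0]],[1,[0,0,-0.3],[0,0,0]],[1,[0,0,-0.36],[0,0,0]],[1,[0,0,-0.4],[0,0,0]],[1,[0,0,-0.42],[0,0,0]],[1,[0,0,-0.42],[0,0,0]],[1,[0,0,-0.42],[0,0,0]]]'

```text
t: 14.63
tool_pos: [0.5897, 0.1446, 0.2154]
tool_rot: [2.18, 2.262, 0.0]
contact_force: [0.3, -0.6, -3.4]
opening: 0.0223
grip_force: 40.8
```

```bash
python3 - <<'E'
from h import *
im=ctrl.get_image("side"); im2=ctrl.get_image("top")
cv2.imwrite("pics/side2.png",im[:,:,::-1]);cv2.imwrite("pics/top2.png",im2[:,:,::-1])
o=ctrl.get_obs();print(o['t'],o['tool_pos'],o['tool_rot'],o['contact_force'],o['wrist_torque'],o['opening'],o['grip_force'])
a=cv2.resize(im[50:250,150:310],None,fx=2.5,fy=3,interpolation=cv2.INTER_CUBIC);b=cv2.resize(im2[180:330,150:280],None,fx=3,fy=4,interpolation=cv2.INTER_CUBIC)
cv2.imwrite("pics/g3.png",cv2.convertScaleAbs(np.hstack([a,b])[:,:,::-1],alpha=1.5,beta=15))
E
```

```text
14.7333 [0.5905 0.1451 0.2173] [2.1775 2.2613 0.0042] [-1.3634  0.7146 -3.1258] [0.0202 0.036  0.0318] 0.022548566204966432 40.75948476791382
```

View pics/g3.png

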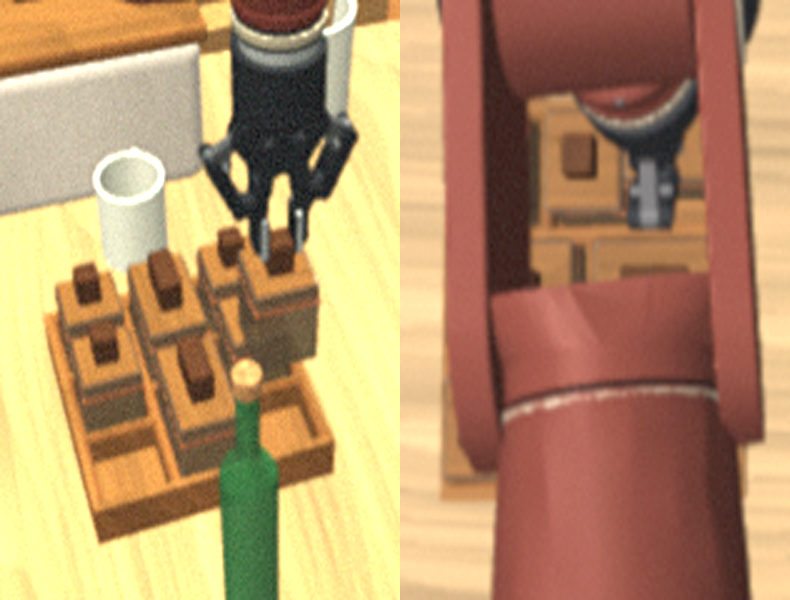

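The oblong sits level in its pocket, at about (165,295) in the side crop. The square hangs upright over the far right pocket, so I lower it in stages.

jog_arm --deltas '[[1,[0,0,-0.05],[0,0,0]],[1,[0,0,-0.1],[0,0,0]],[1,[0,0,-0.15],[0,0,0]],[1,[0,0,-0.18],[0,0,0]],[1,[0,0,-0.2],[0,0,0]],[1,[0,0,-0.21],[0,0,0]],[1,[0,0,-0.22],[0,0,0]],[1,[0,0,-0.23],[0,0,0]],[1,[0,0,-0.24],[0,0,0]],[1,[0,0,-0.24],[0,0,0]]]'

```text
t: 15.57
tool_pos: [0.5893, 0.1455, 0.1188]
tool_rot: [-2.178, -2.264, 0.0]
contact_force: [-0.4, 0.1, -3.7]
opening: 0.0227
grip_force: 40.7
```

jog_arm --deltas '[[1,[0,0,-0.01],[0,0,0]],[1,[0,0,-0.02],[0,0,0]],[1,[0,0,-0.03],[0,0,0]],[1,[0,0,-0.036],[0,0,0]],[1,[0,0,-0.04],[0,0,0]],[1,[0,0,-0.04],[0,0,0]],[1,[0,0,-0.04],[0,0,0]]]'

```text
t: 16.15
tool_pos: [0.5893, 0.1455, 0.1029]
tool_rot: [-2.178, -2.264, 0.0]
contact_force: [0.1, -0.1, -4.4]
opening: 0.0229
grip_force: 40.7
```

jog_arm --deltas '[[1,[0,0,-0.003],[0,0,0]],[1,[0,0,-0.005],[0,0,0]],[1,[0,0,-0.005],[0,0,0]],[1,[0,0,-0.005],[0,0,0]]]'

```text
t: 16.48
tool_pos: [0.5897, 0.1455, 0.1018]
tool_rot: [2.178, 2.263, 0.001]
contact_force: [-1.1, -0.2, 0.4]
opening: 0.0224
grip_force: 41.2
```

jog_arm --deltas '[[-0.2,[0,0,0],[0,0,0]],[-0.2,[0,0,0],[0,0,0]],[-0.2,[0,0,0],[0,0,0]],[-0.2,[0,0,0],[0,0,0]],[-0.2,[0,0,0.05],[0,0,0]],[-0.2,[0,0,0.12],[0,0,0]],[-0.2,[0,0,0.22],[0,0,0]],[-0.2,[0,0,0.32],[0,0,0]],[-0.2,[0,0,0.42],[0,0,0]],[-0.2,[0,0,0.52],[0,0,0]],[-0.2,[0,0,0.62],[0,0,0]],[-0.2,[0,0,0.7],[0,0,0]]]'

```text
t: 17.48
tool_pos: [0.5896, 0.1455, 0.3852]
tool_rot: [2.176, 2.262, 0.005]
contact_force: [0.3, 0.3, 0.2]
opening: 0.0515
grip_force: 0.0
```

jog_arm --deltas '[[-0.2,[0.01,-0.08,0],[0,0,0.02]],[-0.2,[0.02,-0.18,0],[0,0,0.04]],[-0.2,[0.03,-0.28,0],[0,0,0.052]],[-0.2,[0.04,-0.38,0],[0,0,0.052]],[-0.2,[0.05,-0.48,0],[0,0,0.052]],[-0.2,[0.06,-0.58,0],[0,0,0.052]],[-0.2,[0.07,-0.68,0],[0,0,0.052]],[-0.2,[0.08,-0.78,0],[0,0,0.052]],[-0.2,[0.09,-0.88,0],[0,0,0.052]],[-0.2,[0.09,-0.96,0],[0,0,0.052]],[-0.2,[0.09,-1,0],[0,0,0.052]],[-0.2,[0.09,-1,0],[0,0,0.052]]]'

```text
t: 18.48
tool_pos: [0.6248, -0.2579, 0.3801]
tool_rot: [-1.991, -2.429, 0.001]
contact_force: [0.3, 0.1, 1.4]
opening: 0.051
grip_force: 0.0
```

jog_arm --deltas '[[-0.2,[0,-0.06,-0.03],[0,0,0]],[-0.2,[0,-0.086,-0.1],[0,0,0]],[-0.2,[0,-0.086,-0.2],[0,0,0]],[-0.2,[0,-0.086,-0.3],[0,0,0]],[-0.2,[0,-0.086,-0.4],[0,0,0]],[-0.2,[0,-0.086,-0.5],[0,0,0]],[-0.2,[0,-0.086,-0.58],[0,0,0]],[-0.2,[0,-0.086,-0.63],[0,0,0]],[-0.2,[0,-0.086,-0.65],[0,0,0]],[-0.2,[0,-0.086,-0.65],[0,0,0]],[-0.2,[0,-0.086,-0.65],[0,0,0]]]'

```text
t: 19.4
tool_pos: [0.6262, -0.2884, 0.1223]
tool_rot: [1.984, 2.434, 0.001]
contact_force: [1.8, -0.8, 0.2]
opening: 0.0508
grip_force: 0.0
```

jog_arm --deltas '[[-0.2,[0,0,-0.02],[0,0,0]],[-0.2,[0,0,-0.04],[0,0,0]],[-0.2,[0,0,-0.049],[0,0,0]],[-0.2,[0,0,-0.049],[0,0,0]],[1,[0,0,-0.049],[0,0,0]],[1,[0,0,-0.049],[0,0,0]],[1,[0,0,-0.049],[0,0,0]],[1,[0,0,-0.049],[0,0,0]],[1,[0,0,-0.049],[0,0,0]],[1,[0,0,-0.049],[0,0,0]]]'

```text
t: 20.23
tool_pos: [0.6255, -0.2893, 0.102]
tool_rot: [1.986, 2.433, -0.0]
contact_force: [-1.1, -1.5, 2.0]
opening: 0.0226
grip_force: 41.7
```

jog_arm --deltas '[[1,[0,0,0.02],[0,0,0]],[1,[0,0,0.05],[0,0,0]],[1,[0,0,0.1],[0,0,0]],[1,[0,0,0.18],[0,0,0]],[1,[0,0,0.26],[0,0,0]],[1,[0,0,0.34],[0,0,0]],[1,[0,0,0.42],[0,0,0]],[1,[0,0,0.5],[0,0,0]],[1,[0,0,0.58],[0,0,0]],[1,[0,0,0.66],[0,0,0]],[1,[0,0,0.7],[0,0,0]],[1,[0,0,0.7],[0,0,0]]]'

```text
t: 21.23
tool_pos: [0.6264, -0.2893, 0.3888]
tool_rot: [1.98, 2.426, 0.003]
contact_force: [-0.1, -0.4, -2.9]
opening: 0.0224
grip_force: 41.0
```

jog_arm --deltas '[[1,[0,0.05,0.01],[0,0,-0.02]],[1,[0,0.12,0.02],[0,0,-0.04]],[1,[0,0.21,0.02],[0,0,-0.052]],[1,[0,0.31,0.02],[0,0,-0.052]],[1,[0,0.41,0.02],[0,0,-0.052]],[1,[0,0.51,0.02],[0,0,-0.052]],[1,[0,0.61,0.02],[0,0,-0.052]],[1,[0,0.71,0.02],[0,0,-0.052]],[1,[0,0.81,0.02],[0,0,-0.052]],[1,[-0.05,0.89,0.02],[0,0,-0.052]],[1,[-0.1,0.96,0.02],[0,0,-0.052]],[1,[-0.15,1,0.02],[0,0,-0.052]]]'

```text
t: 22.23
tool_pos: [0.5634, 0.1142, 0.3866]
tool_rot: [-2.172, -2.264, 0.004]
contact_force: [-0.0, 0.6, -4.5]
opening: 0.0228
grip_force: 41.2
```

jog_arm --deltas '[[1,[-0.08,0.04,0],[0,0,0]],[1,[-0.17,0.07,0],[0,0,0]],[1,[-0.25,0.071,0],[0,0,0]],[1,[-0.3,0.071,-0.03],[0,0,0]],[1,[-0.315,0.071,-0.1],[0,0,0]],[1,[-0.315,0.071,-0.18],[0,0,0]],[1,[-0.315,0.071,-0.26],[0,0,0]],[1,[-0.315,0.071,-0.34],[0,0,0]],[1,[-0.315,0.071,-0.4],[0,0,0]],[1,[-0.315,0.071,-0.44],[0,0,0]],[1,[-0.315,0.071,-0.44],[0,0,0]],[1,[-0.315,0.071,-0.44],[0,0,0]]]'

```text
t: 23.23
tool_pos: [0.4378, 0.1393, 0.2111]
tool_rot: [-2.176, -2.262, 0.006]
contact_force: [-0.5, -0.1, -2.9]
opening: 0.023
grip_force: 41.2
```

```bash
python3 - <<'E'
from h import *
im=ctrl.get_image("side")
o=ctrl.get_obs();print(o['t'],o['tool_pos'],o['tool_rot'],o['contact_force'],o['wrist_torque'],o['opening'],o['grip_force'])
a=cv2.resize(im[50:250,110:310],None,fx=3,fy=3,interpolation=cv2.INTER_CUBIC)
cv2.imwrite("pics/g4.png",cv2.convertScaleAbs(a[:,:,::-1],alpha=1.5,beta=15))
E
```

```text
23.2833 [0.439  0.1395 0.2132] [-2.1779 -2.2634  0.0008] [ 0.9168 -0.1879 -3.3955] [-0.0045 -0.0543  0.0135] 0.023071820959477345 41.205153465270996
```

View pics/g4.png

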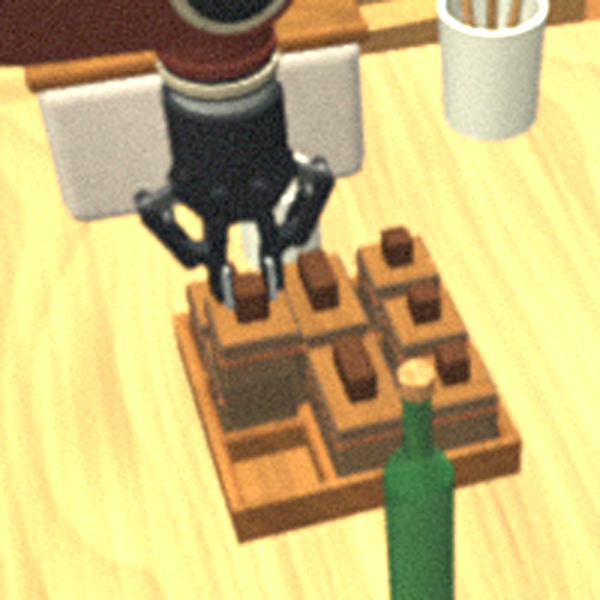

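The other square is seated level behind the bottle, at about (455,385). The last square hangs over the near right pocket at (250,340). I lower it.

jog_arm --deltas '[[1,[0.001,0,-0.05],[0,0,0]],[1,[0.001,0,-0.1],[0,0,0]],[1,[0.001,0,-0.14],[0,0,0]],[1,[0.001,0,-0.17],[0,0,0]],[1,[0.001,0,-0.19],[0,0,0]],[1,[0.001,0,-0.2],[0,0,0]],[1,[0.001,0,-0.21],[0,0,0]],[1,[0.001,0,-0.22],[0,0,0]],[1,[0.001,0,-0.23],[0,0,0]],[1,[0.001,0,-0.23],[0,0,0]]]'

```text
t: 24.12
tool_pos: [0.4396, 0.1395, 0.121]
tool_rot: [-2.178, -2.263, 0.001]
contact_force: [-0.2, -1.0, -4.7]
opening: 0.0229
grip_force: 41.2
```

jog_arm --deltas '[[1,[0,0,-0.01],[0,0,0]],[1,[0,0,-0.02],[0,0,0]],[1,[0,0,-0.03],[0,0,0]],[1,[0,0,-0.036],[0,0,0]],[1,[0,0,-0.04],[0,0,0]],[1,[0,0,-0.04],[0,0,0]],[1,[0,0,-0.04],[0,0,0]]]'

```text
t: 24.7
tool_pos: [0.4397, 0.1395, 0.1053]
tool_rot: [-2.178, -2.264, 0.0]
contact_force: [0.4, 0.2, -4.6]
opening: 0.0226
grip_force: 41.2
```

jog_arm --deltas '[[1,[0,0,-0.004],[0,0,0]],[1,[0,0,-0.008],[0,0,0]],[1,[0,0,-0.012],[0,0,0]],[1,[0,0,-0.012],[0,0,0]],[1,[0,0,-0.012],[0,0,0]]]'

```text
t: 25.12
tool_pos: [0.4396, 0.1395, 0.1004]
tool_rot: [-2.178, -2.264, 0.001]
contact_force: [-0.8, 1.2, -4.5]
opening: 0.0228
grip_force: 41.2
```

jog_arm --deltas '[[1,[0,0,-0.003],[0,0,0]],[1,[0,0,-0.004],[0,0,0]],[1,[0,0,-0.004],[0,0,0]],[1,[0,0,-0.004],[0,0,0]]]'

```text
t: 25.45
tool_pos: [0.4401, 0.1396, 0.1]
tool_rot: [2.178, 2.264, 0.001]
contact_force: [-3.3, -0.6, 3.7]
opening: 0.0229
grip_force: 42.2
```

Floor contact again. I release, rise and back away.

jog_arm --deltas '[[-0.2,[0,0,0],[0,0,0]],[-0.2,[0,0,0],[0,0,0]],[-0.2,[0,0,0],[0,0,0]],[-0.2,[0,0,0],[0,0,0]],[-0.2,[0,0,0.05],[0,0,0]],[-0.2,[0,0,0.12],[0,0,0]],[-0.2,[0,0,0.22],[0,0,0]],[-0.2,[0,0,0.32],[0,0,0]],[-0.2,[0,0,0.42],[0,0,0]],[-0.2,[0,0,0.52],[0,0,0]],[-0.2,[0,0,0.62],[0,0,0]],[-0.2,[0,0,0.7],[0,0,0]]]'

```text
t: 26.45
tool_pos: [0.44, 0.1395, 0.3827]
tool_rot: [2.177, 2.262, 0.005]
contact_force: [-0.2, 0.7, -0.7]
opening: 0.0512
grip_force: 0.0
```

jog_arm --deltas '[[-0.2,[0,-0.08,0],[0,0,0]],[-0.2,[0,-0.18,0],[0,0,0]],[-0.2,[0,-0.28,0],[0,0,0]],[-0.2,[0,-0.38,0],[0,0,0]],[-0.2,[0,-0.48,0],[0,0,0]],[-0.2,[0,-0.58,0],[0,0,0]],[-0.2,[0,-0.68,0],[0,0,0]],[-0.2,[0,-0.78,0],[0,0,0]],[-0.2,[0,-0.8,0],[0,0,0]],[-0.2,[0,-0.8,0],[0,0,0]]]'

```text
t: 27.28
tool_pos: [0.4394, -0.1827, 0.3783]
tool_rot: [-2.183, -2.258, 0.001]
contact_force: [0.1, -0.1, -0.2]
opening: 0.051
grip_force: 0.0
```

```bash
python3 - <<'E'
from h import *
im=ctrl.get_image("side"); im2=ctrl.get_image("top")
cv2.imwrite("pics/side3.png",im[:,:,::-1]);cv2.imwrite("pics/top3.png",im2[:,:,::-1])
o=ctrl.get_obs();print(o['t'],o['tool_pos'],o['contact_force'])
a=cv2.resize(im[90:250,140:300],None,fx=2.5,fy=3.75,interpolation=cv2.INTER_CUBIC);b=cv2.resize(im2[190:310,155:275],None,fx=10/3,fy=5,interpolation=cv2.INTER_CUBIC)
cv2.imwrite("pics/g5.png",cv2.convertScaleAbs(np.hstack([a,b])[:,:,::-1],alpha=1.5,beta=15))
E
```

```text
27.3833 [ 0.4398 -0.1801  0.3789] [-0.8032 -0.0131  0.2536]
```

View pics/g5.png

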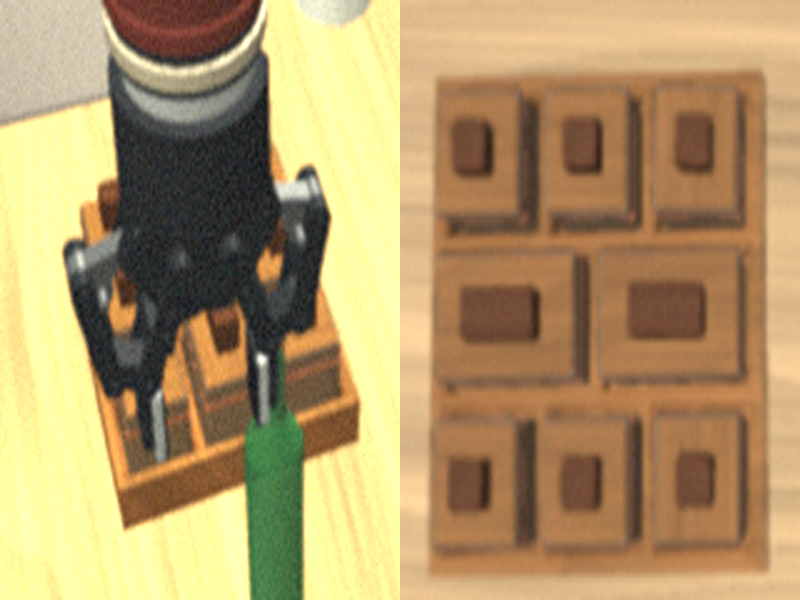

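The top crop shows all eight pockets filled. The canisters are level and aligned, the new ones at (697,150), (505,315) and (697,480), and the arm is clear. Contact heights confirm all three sit on the pocket floors, so I hand the job in.

```bash
python3 -c "
from station import ctrl
print(ctrl.finish_job())"
```

```text
the job is handed in; nothing more can be done
None
```

All three spares are released and sitting level in the three empty pockets, and the job was handed in at about 27 s; no verdict came back, and I didn't re-measure the bystanders at the end.

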